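Wedge the rocking stirrer until it stands firm

TASK

The magnetic stirrer rocks because its front left rubber foot (the near left one as the robot sees it) has slipped up into the housing and no longer reaches the bench. Push the small rubber wedge with the fingertips, thin end first, under that foot just until it is snug and the stirrer stands level and no longer rocks, then press down firmly with the fingertips on the corner of the housing right above that foot to test it; the program finishes while still pressing, with the corner not giving way. Only push and press: do not pick up or tip the wedge, do not lift the stirrer or shove it along the bench, and leave the other things where they are.

Things in the scene. Friction and masses are not known exactly. Their poses are not given: they have to be found in the camera images.
- stirrer: white magnetic stirrer, 1.8 kg, flat box 160 (x) x 145 (y) x 58 mm high with a round steel plate on top (116 mm across, its centre at x = +16 mm). Origin: centre of the box at the level of the undersides of its feet; x from the front panel to the back, y to the left, z up. Housing: flat top round the plate 52 mm, underside 14 mm above the bench; the knob sticks out 14 mm in front at y = -22 mm
- corner_top (a point): where to test: point on the flat top of the housing, 52 mm up, above the centre of the front left foot and 14 mm from the two edges. Unsupported, it gives way under about 2 to 5 N and the stirrer tips until that foot touches the bench (4 to 8 mm, a tilt of 0.05 to 0.1 rad), then comes back when let go; supported by the wedge it gives less than 1.5 mm
- foot_spot (a point): point at bench level straight below the centre of the stirrer's front left foot (x = -66, y = +58.5 mm in the stirrer's frame). The feet are 20 mm across; the other three (at x, y = +-66, +-58.5 mm) carry the stirrer level. This one hangs 4 to 8 mm clear of the bench, differently every time, and stays at that height
- wedge: dark rubber wedge, 40 g, 65 long (x) x 32 wide (y), flat underside, straight slope from 13 mm thick at the heel (x = -32.5 mm) to 2 mm at the thin end (x = +32.5 mm). Origin: centre of its underside; z up. It starts flat on the bench in front of the front left foot, thin end roughly towards it, up to 35 mm off to either side and askew by up to 0.3 rad
- wedge_heel (a point): middle of the wedge's upright heel face (32 x 13 mm), 6.5 mm above the bench: where to push it in. It slides with under 1 N until it meets the foot; when it is snug the push rises past 4 N, and only a much harder push would raise or shift the stirrer
- beaker_100: bystander: glass beaker, 55 mm across, 68 mm high, beside the stirrer; origin at the centre of its underside
- vial_1: bystander: glass vial with a black cap, 23 mm across, 52 mm high; origin at the centre of its underside
- timer: bystander: white timer lying on its back, 58 x 66 x 16 mm; origin at the centre of its underside
- dish_pink_a: bystander: petri dish, 59 mm across, 12 mm high; origin at the centre of its underside
- dish_pink_b: bystander: petri dish, 62 mm across, 12 mm high; origin at the centre of its underside
- marker_a: bystander: black-capped marker pen lying down, 17 x 135 x 16 mm, long along its y; origin at the centre of its underside
Not all that is in view belongs to the job. Of the things that look like the wedge, take the one that is farthest from the robot's base at the start.

How it is judged:
At the end, for the whole second after the job is handed in: Fingers press with 3 to 30 N on the stirrer within 45 mm (from above) of the corner above the front left foot; the wedge lies flat under that foot and carries over 1 N; the pressed stirrer is still, level within 0.018 rad and under 20 mm from where it stood (contact force between the fingers and stirrer between 3 and 30 N and horizontal distance between the grasp point and corner_top below 0.045 m and contact force between wedge and stirrer above 1 N and angle between stirrer's own z axis and vertical below 0.018 rad and distance of stirrer from where it was at the start of the episode below 0.02 m and horizontal distance between wedge and foot_spot below 0.05 m and height (world z) of wedge below 0.006 m and linear speed of each of stirrer, wedge below 0.01 m/s); the arm keeps its last pose, push and grip.
It fails at once if the wedge is lifted off the bench or tipped up (height (world z) of wedge above 0.01 m or angle between wedge's own z axis and vertical above 0.35 rad).
It fails at once if the stirrer is lifted or shoved along the bench (height (world z) of stirrer above 0.012 m or distance of stirrer from where it was at the start of the episode above 0.03 m or angle between stirrer's own z axis and vertical above 0.16 rad).
It fails at once if a bystander is moved or knocked over (distance of any of beaker_100, vial_1, timer, dish_pink_a, dish_pink_b, marker_a from where it was at the start of the episode above 0.02 m or angle between any of beaker_100, vial_1's own z axis and vertical above 0.5 rad).
It also fails if it takes over 51 s, if anything falls off the work surface, if the arm or the gripper's body presses on something with over 40 N, if the wrist force passes 120 N, or if a joint passes its speed limit or range.

ROBOT

A 6-joint arm with a two-finger parallel gripper is mounted at the origin on a cart in front of the work surface, level with it; the furniture and walls round the work are solid. World frame = base frame: x ahead of the robot, y to its left, z up, the work surface at z = 0. Lengths are in m, angles in rad, forces in N, time in s.
With the tool pointing down it reaches from about 0.325 to 0.9 m from the base axis. Payload 3.5 kg.
Tool frame: the origin (TCP) lies midway between the tips of the shut fingers; the grasp point (between the pads) lies hold_point_z behind it (hold_point_z is the distance from the TCP to the grasp point, in m); z points along the fingers, y is the line along which they close (so a half turn about z gives the same grasp; the last joint's range is limited). The gripper opens to 85 mm and grips with 20 to 120 N. Pads are 22 mm wide; open, the fingers measure 114 mm over their backs; the gripper's body (76 mm by 85 mm) begins 54 mm behind the grasp point. The pads swing forward as they close: fully open they stand 13 mm farther back than shut.
Start: joints at [-1.265, 0.276, -0.026, 1.268, 0, 1.467], TCP at [0.248, -0.574, 0.231] pointing down, gripper open.
Joint ranges: [-3.12, 3.12], [-0.85, 1.88], [-1.08, 1.24], [-1.95, 2.15], [-1.57, 1.53], [-3.14, 3.14]. Speed limits (rad/s): [2.57, 2.57, 3.14, 3.14, 3.14, 3.14].

INTERFACE

Orientations are given as a rotation vector (axis times angle).
In Python, from cell import * gives the robot as it stands.
- The arm moves only by the shell command python3 -m creep 'ROWS'. ROWS is JSON, a list of rows, each an object with "fingers": the gripper's target within -1 to 1 (shut at 1, half-way at 0, fully open at -1); "offset": the shift along the tool's x, y, z in mm, a list of three; "rot": the turn, a rotation vector about the tool's x, y, z in rad, a list of three. In form: [{"fingers": fingers, "offset": [dx, dy, dz], "rot": [ax, ay, az]}, ...]. A call has 1 to 20 rows; each row shifts and turns the commanded pose from where the row before left it, along the tool's axes as they then stand; what a row does not reach is not made up. A row lasts 1/8 s, in which the tool goes at most 62.5 mm and 10.7 degrees, less where a joint would pass 70% of its speed; a pose out of reach is approached as far as the arm can. A call with a gripper value outside its range is refused whole. The fingers move at their own pace and stop on an object; the grip force is fixed at half the most. Time passes only in rows, so rows that do not move let the fingers close. It gives the time, the measured TCP pose, the force, the opening and the grip force at its end, in the units of the state.
- get_obs(): the state, without advancing time (a new reading comes with each control period).
- capture(name): name is "scene" or "top" or "wrist"; returns the picture (400x640x3 uint8, blue, green, red); there is no depth.
- camera_info(name): a dict with "fx", "fy", "cx", "cy" (pixels), "origin" and "attitude" of the camera in the world; the wrist camera has in their place "T_tool_cam" (4x4, takes a point from camera to tool coordinates, whose origin is the TCP and whose axes are the flange's). Camera axes: x right, y up, looking along -z (the intrinsics and any distortion apply to the point x, -y, -z); pixel columns grow to the right and rows downward; lengths in m; the calibration is good to about 2 mm. A picture is of the moment at which its call begins: read the wrist's pose just before it. camera_info takes no time and is no camera call.
- job_done(): hands the job in; it is judged then, once.
The state is a dict: "t": time; "joints": joint angles; "qvel": joint speeds; "tau": joint torques, N m; "tool_pos": TCP position; "ee_rot": TCP orientation; "contact_force": force on the tool from outside, world axes, zero at the start; "wrist_torque": the same for the moment, N m; "grip_width": opening from 0.0 (shut) to 1.0 (fully open); "finger_force": force on a finger pad.
Only numpy, scipy, OpenCV 4.12 (cv2) and the standard library are available. Lean on these libraries where they do the work, as an engineer would, in place of code of your own. Each camera call takes 0.05 s, during which the arm holds its last target. There are 200 camera calls.

## Working session

There is one attempt and no reset: what is moved stays moved. The work goes in short steps, Python scripts to look and compute and a shell command to move; the robot and the scene stay as the last step left them, time stands still between calls to the robot, and variables do not carry over. Pictures are saved under pics/ and viewed, at most 10 in all, crops included, and the job is handed in when it is done.

```bash
mkdir -p pics; ls; python3 - <<'E'
from cell import *
import cv2
o=get_obs();print(o)
for n in("scene","top","wrist"):
    print(n,camera_info(n))
for n in("scene","top"):
    cv2.imwrite(f"pics/{n}0.png",capture(n))
E
```

```text
pics
{'t': 0.0, 'joints': array([-1.26540553e+00,  2.77196977e-01, -2.78692276e-02,  1.26801231e+00,
        1.44053192e-05,  1.46742242e+00]), 'qvel': array([-4.05267829e-05,  8.53833038e-05,  4.76636638e-04,  5.91170614e-04,
        3.10082869e-04,  1.02682899e-03]), 'tau': array([-9.35722055e-04, -4.45507336e+01,  2.95203781e+01,  1.63497491e-02,
       -6.77463845e-05, -3.67310236e-06]), 'tool_pos': array([ 0.24819804, -0.57276067,  0.23012547]), 'ee_rot': array([-3.07398048e+00, -6.37164035e-01,  3.38727967e-04]), 'contact_force': array([0.22148755, 0.07802354, 0.08393586]), 'wrist_torque': array([ 0.02628379, -0.00245338,  0.0058706 ]), 'finger_force': 0.0, 'grip_width': 0.9988785684975025}
scene {'fx': 403.58397416380836, 'fy': 403.58397416380836, 'cx': 316.5268537177531, 'cy': 201.75202298368998, 'origin': array([-0.06479081, -0.51295257,  0.59640026]), 'attitude': array([ 0.85074575, -0.47189931, -0.89481932])}
top {'fx': 388.94749837117234, 'fy': 388.94749837117234, 'cx': 314.4285786722009, 'cy': 199.29791047521465, 'origin': array([ 0.35012741, -0.09461951,  0.97085429]), 'attitude': array([ 0.1820118 , -0.17117873, -1.5045517 ])}
wrist {'fx': 330.54622797392653, 'fy': 330.54622797392653, 'cx': 322.4714920892543, 'cy': 202.12741615642628, 'T_tool_cam': array([[-2.31605916e-04,  9.53780195e-01,  3.00505050e-01,
         7.65294755e-02],
       [ 9.99999807e-01,  3.94059008e-04, -4.79991289e-04,
         7.38885035e-04],
       [-5.76222908e-04,  3.00504881e-01, -9.53780103e-01,
        -1.42185901e-01],
       [ 0.00000000e+00,  0.00000000e+00,  0.00000000e+00,
         1.00000000e+00]])}
```

View pics/scene0.png

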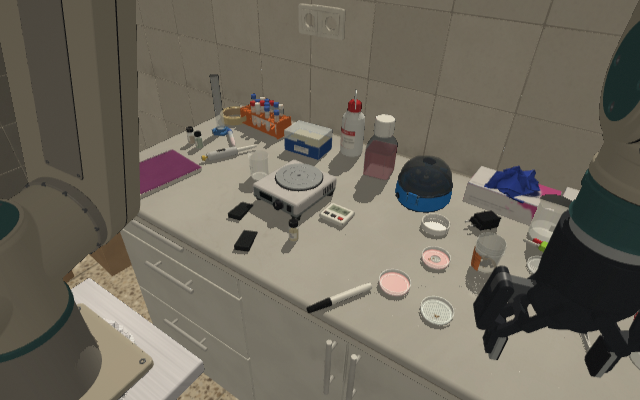

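View pics/top0.png

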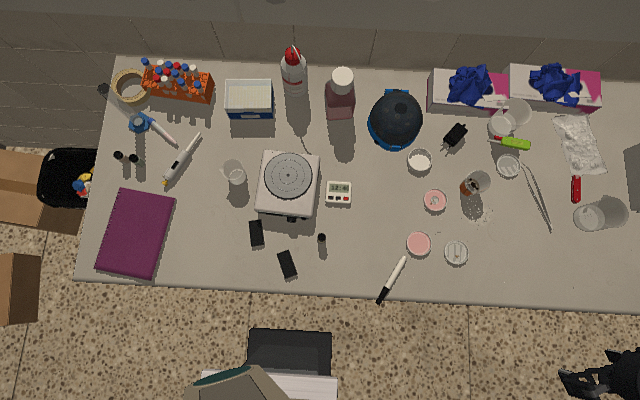

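The top view shows the stirrer at about (288,184) and two dark wedges at (256,234) and (287,264). The upper one is farther from the base. I'll enlarge that area and compute positions.

```bash
cat > h.py <<'E'
from cell import *
import numpy as np, cv2
from scipy.spatial.transform import Rotation as R
def cam(n,o=None):
    c=camera_info(n)
    if n=="wrist":
        T=np.array(c["T_tool_cam"]);o=o or get_obs();Rt=R.from_rotvec(o["ee_rot"]).as_matrix()
        return c,Rt@T[:3,3]+o["tool_pos"],Rt@T[:3,:3]
    return c,np.array(c["origin"]),R.from_rotvec(c["attitude"]).as_matrix()
def px2w(C,u,v,z):
    c,p,A=C;d=A@np.array([(u-c["cx"])/c["fx"],-(v-c["cy"])/c["fy"],-1]);return p+d*(z-p[2])/d[2]
def w2px(C,P):
    c,p,A=C;q=A.T@(np.array(P)-p);return np.array([c["cx"]-c["fx"]*q[0]/q[2],c["cy"]+c["fy"]*q[1]/q[2]])
E
python3 - <<'E'
from h import *
C=cam("top")
for n,u,v,z in [("wedge",256,234,.006),("decoy",287,264,.006),("plate",288,175,.058),("vial",321,237,.052),("timer",339,193,.016),("beaker",236,185,.0)]:
    print(n,px2w(C,u,v,z).round(4))
im=cv2.imread("pics/top0.png")
cv2.imwrite("pics/topc.png",cv2.resize(im[140:290,210:360],(600,600),interpolation=cv2.INTER_CUBIC))
im=cv2.imread("pics/scene0.png")
cv2.imwrite("pics/scenec.png",cv2.resize(im[155:260,215:355],(800,600),interpolation=cv2.INTER_CUBIC))
E
```

```text
wedge [0.4751 0.059  0.006 ]
decoy [ 0.4059 -0.0237  0.006 ]
plate [ 0.6174 -0.0138  0.058 ]
vial [ 0.4711 -0.1028  0.052 ]
timer [ 0.5901 -0.1424  0.016 ]
beaker [0.5996 0.1234 0.    ]
```

View pics/topc.png

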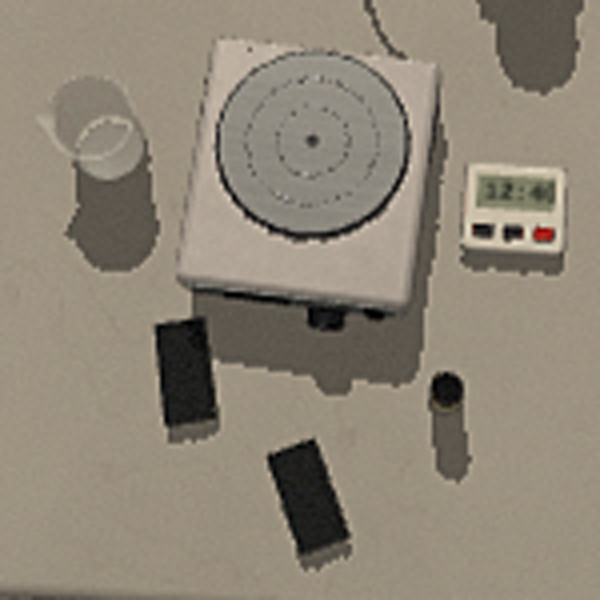

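View pics/scenec.png

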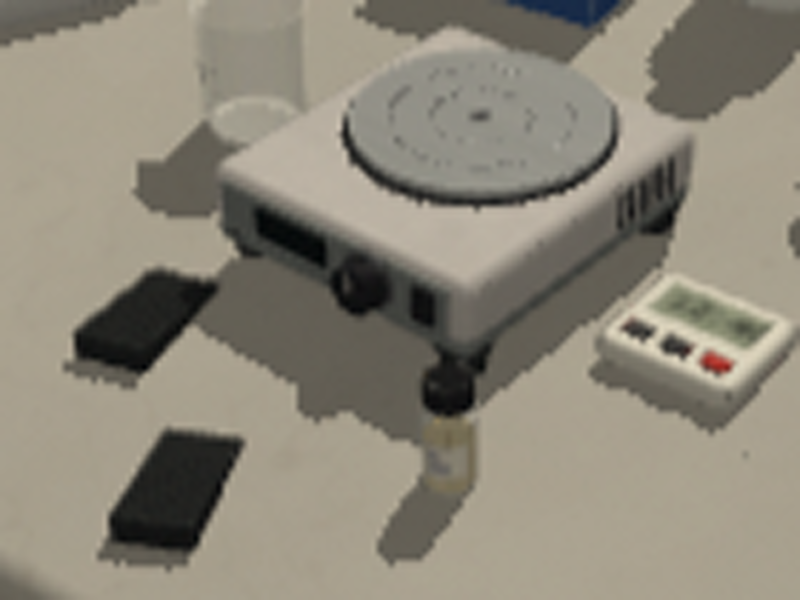

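```bash
cat > g.py <<'E'
from h import *
def fit(C,S,W):
    """S: 4 top corners BL(back-left),BR,FR,FL at z .052; W: thinL,thinR,heelR,heelL"""
    s=np.array([px2w(C,*p,.052) for p in S]); w=np.array([px2w(C,*p,z) for p,z in zip(W,[.002,.002,.013,.013])])
    d=(s[0]+s[1]-s[2]-s[3])/2; yaw=np.arctan2(d[1],d[0]); c=s.mean(0)[:2]
    d2=(w[0]+w[1]-w[2]-w[3])/2; wy=np.arctan2(d2[1],d2[0]); wc=w.mean(0)[:2]
    Rm=np.array([[np.cos(yaw),-np.sin(yaw)],[np.sin(yaw),np.cos(yaw)]])
    print("stirrer",c,yaw,"size",np.linalg.norm(d[:2]),np.linalg.norm(((s[0]+s[3]-s[1]-s[2])/2)[:2]))
    print("wedge",wc,wy,"size",np.linalg.norm(d2[:2]),np.linalg.norm(((w[0]+w[3]-w[1]-w[2])/2)[:2]))
    print("foot",c+Rm@[-.066,.0585],"wedge in stirrer frame",Rm.T@(wc-c),"yaw rel",wy-yaw)
    print("heel",w[2:,:2].mean(0))
E
python3 - <<'E'
from g import *
f=lambda L:[(210+u/4-.4,140+v/4-.4) for u,v in L]
fit(cam("top"),f([(218,38),(440,62),(412,306),(179,285)]),f([(155,322),(206,317),(217,418),(168,428)]))
o=get_obs();print(R.from_rotvec(o["ee_rot"]).as_matrix().round(3))
E
python3 -c "
from cell import *
import cell;print([x for x in dir(cell) if x[0]!='_'])
try: print(hold_point_z)
except Exception as e: print(e)"
```

```text
stirrer [ 0.60079462 -0.01392708] -0.05629612484255199 size 0.15685789552279364 0.14020163585091966
wedge [0.47932752 0.05868716] 0.22799218912066138 size 0.06746205361108429 0.031369369457966555
foot [0.53819076 0.04819383] wedge in stirrer frame [-0.12536041  0.06566469] yaw rel 0.28428831396321336
heel [0.44646938 0.0510632 ]
[[ 0.918  0.398 -0.001]
 [ 0.398 -0.918  0.002]
 [ 0.    -0.002 -1.   ]]
['Unreachable', 'camera_info', 'capture', 'get_obs', 'hold_point_z', 'job_done']
0.0187
```

The crops agree with the given sizes: stirrer front-left foot at about (0.538, 0.048), and wedge centre at about (0.479, 0.059) with +0.28 rad of skew. Next I move over it for a wrist view.

```bash
python3 -m creep '[{"fingers":-1,"offset":[28.5,-29.4,0],"rot":[0,0,0]},{"fingers":-1,"offset":[28.5,-29.4,0],"rot":[0,0,0]},{"fingers":-1,"offset":[28.5,-29.4,0],"rot":[0,0,0]},{"fingers":-1,"offset":[28.5,-29.4,0],"rot":[0,0,0]},{"fingers":-1,"offset":[28.5,-29.4,0],"rot":[0,0,0]},{"fingers":-1,"offset":[28.5,-29.4,0],"rot":[0,0,0]},{"fingers":-1,"offset":[28.5,-29.4,0],"rot":[0,0,0]},{"fingers":-1,"offset":[28.5,-29.4,0],"rot":[0,0,0]},{"fingers":-1,"offset":[28.5,-29.4,0],"rot":[0,0,0]},{"fingers":-1,"offset":[28.5,-29.4,0],"rot":[0,0,0]},{"fingers":-1,"offset":[28.5,-29.4,0],"rot":[0,0,0]},{"fingers":-1,"offset":[28.5,-29.4,0],"rot":[0,0,0]},{"fingers":-1,"offset":[28.5,-29.4,0],"rot":[0,0,0]},{"fingers":-1,"offset":[28.5,-29.4,0],"rot":[0,0,0]},{"fingers":-1,"offset":[28.5,-29.4,0],"rot":[0,0,0]},{"fingers":-1,"offset":[28.5,-29.4,0],"rot":[0,0,0]},{"fingers":-1,"offset":[0,0,20],"rot":[0,0,0.155]},{"fingers":-1,"offset":[0,0,30],"rot":[0,0,0.155]},{"fingers":-1,"offset":[0,0,20],"rot":[0,0,0.155]},{"fingers":-1,"offset":[0,0,0],"rot":[0,0,0]}]'
python3 -m creep '[{"fingers":-1,"offset":[0,0,0],"rot":[0,0,0]},{"fingers":-1,"offset":[0,0,0],"rot":[0,0,0]}]'
python3 - <<'E'
from h import *
o=get_obs();print(o["tool_pos"],R.from_rotvec(o["ee_rot"]).as_matrix().round(3),o["contact_force"])
cv2.imwrite("pics/w1.png",capture("wrist"))
E
```

```text
t: 2.6
tool_pos: [0.4776, 0.0383, 0.1592]
ee_rot: [-3.139, 0.086, 0.008]
contact_force: [0.2, 0.7, -0.4]
grip_width: 1.001
finger_force: 0.0
t: 2.85
tool_pos: [0.4808, 0.0381, 0.1625]
ee_rot: [-3.14, 0.086, -0.004]
contact_force: [0.9, 0.7, -0.0]
grip_width: 1.001
finger_force: 0.0
[0.48076786 0.0381141  0.1625046 ] [[ 0.998 -0.055  0.002]
 [-0.055 -0.998  0.001]
 [ 0.002 -0.001 -1.   ]] [ 0.86588677  0.72804353 -0.02775089]
```

View pics/w1.png

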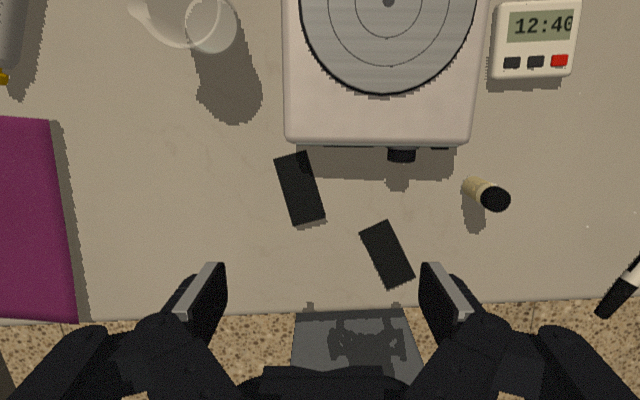

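The wrist view shows the wedge with its thin end at (275,157)-(307,151) and its heel at (325,219)-(293,227). The housing's front corners are at (285,141) and (470,143).

```bash
python3 - <<'E'
from g import *
C=cam("wrist")
im=cv2.imread("pics/w1.png").astype(int)
m=((im.max(2)<60)*255).astype(np.uint8)[140:235,260:340]
n,l,st,ce=cv2.connectedComponentsWithStats(m)
i=1+np.argmax(st[1:,4]);pts=np.argwhere(l==i)[:,::-1]+[260,140]
rect=cv2.minAreaRect(pts.astype(np.float32));b=cv2.boxPoints(rect);print(b,st[i,4])
W=[]
for p in b:
    z=.002 if p[1]<190 else .013; w=px2w(C,*p,z); W.append(w);print(p,w.round(4))
fl=px2w(C,285,141,.052);fr=px2w(C,470,143,.052);lb=px2w(C,284,20,.052)
print("FL",fl,"FR",fr,"width",np.linalg.norm(fl-fr),"yaw front",np.arctan2((fl-fr)[1],(fl-fr)[0])-np.pi/2,"yaw side",np.arctan2((lb-fl)[1],(lb-fl)[0]))
yaw=-.056;ex=np.array([np.cos(yaw),np.sin(yaw)]);ey=np.array([-ex[1],ex[0]])
f=fl[:2]+.014*ex-.014*ey;print("foot",f)
wc=np.mean(W,0)[:2];print("wedge",wc,"rel foot",(wc-f)@ex,(wc-f)@ey)
E
```

```text
[[272.7543  158.8179 ]
 [305.74222 148.9917 ]
 [325.9476  216.82413]
 [292.9597  226.65033]] 2392
[272.7543 158.8179] [0.507  0.0818 0.002 ]
[305.74222 148.9917 ] [0.5143 0.0508 0.002 ]
[325.9476  216.82413] [0.4515 0.0356 0.013 ]
[292.9597  226.65033] [0.4433 0.0673 0.013 ]
FL [0.52826322 0.06307648 0.052     ] FR [ 0.51904147 -0.07692589  0.052     ] width 0.1403057530337436 yaw front -0.06577352344753007 yaw side -0.08059580336403681
foot [0.54145768 0.04831484]
wedge [0.47902774 0.05887751] rel foot -0.06292327629780516 0.007051867303926878
```

```bash
python3 -m creep '[{"fingers":-1,"offset":[-7,-7,25],"rot":[0,0,0]},{"fingers":-1,"offset":[-6.5,-7,25],"rot":[0,0,0]},{"fingers":-1,"offset":[0,0,30],"rot":[0,0,0]},{"fingers":-1,"offset":[0,0,30],"rot":[0,0,0]},{"fingers":-1,"offset":[0,0,25],"rot":[0,0,0]},{"fingers":-1,"offset":[0,0,10],"rot":[0,0,0]},{"fingers":-1,"offset":[0,0,0],"rot":[0,0,0]},{"fingers":-1,"offset":[0,0,0],"rot":[0,0,0]},{"fingers":-1,"offset":[0,0,0],"rot":[0,0,0]}]'

```

```text
t: 4.03
tool_pos: [0.4678, 0.0458, 0.0174]
ee_rot: [-3.134, 0.069, -0.004]
contact_force: [0.5, 0.5, 0.4]
grip_width: 0.997
finger_force: 0.0
```

```bash
python3 -m creep '[{"fingers":-1,"offset":[0,-6,6],"rot":[0,0,0.015]},{"fingers":-1,"offset":[0,0,6],"rot":[0,0,0]},{"fingers":-0.4,"offset":[0,0,0],"rot":[0,0,0]},{"fingers":-0.2,"offset":[0,0,0],"rot":[0,0,0]},{"fingers":-0.1,"offset":[0,0,0],"rot":[0,0,0]},{"fingers":0,"offset":[0,0,0],"rot":[0,0,0]},{"fingers":0,"offset":[0,0,0],"rot":[0,0,0]}]'

```

```text
t: 4.9
tool_pos: [0.4674, 0.0472, 0.0057]
ee_rot: [-3.122, 0.076, -0.002]
contact_force: [-1.3, 5.8, 9.1]
grip_width: 0.502
finger_force: 5.5
```

```bash
python3 - <<'E'
from h import *
im=capture("wrist");o=get_obs();print(o["tool_pos"],o["contact_force"],o["wrist_torque"])
C=cam("wrist");print(w2px(C,[.54,.0485,0]),w2px(C,[.479,.059,0]))
a=im[100:400,120:520]; cv2.imwrite("pics/w2.png",cv2.resize(a,(800,600)))
E
```

```text
[0.46749055 0.04722589 0.005729  ] [-2.14870346  6.25015233  9.58771118] [1.56550224 0.44543327 0.06125924]
[309.53853728 109.10153222] [295.60286865 239.95737009]
```

View pics/w2.png

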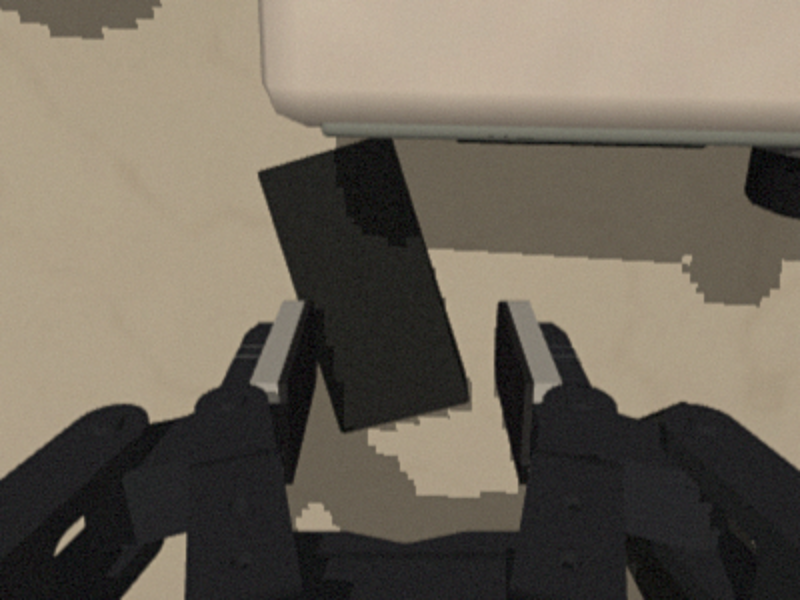

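The left pad bears on something (9 N up) and the wedge hasn't moved. I'll lift off, then re-lower with more clearance.

```bash
python3 -m creep '[{"fingers":-0.3,"offset":[0,0,-5],"rot":[0,0,0]},{"fingers":-0.3,"offset":[0,0,-5],"rot":[0,0,0]},{"fingers":-0.3,"offset":[0,0,0],"rot":[0,0,0]},{"fingers":-0.3,"offset":[0,0,0],"rot":[0,0,0]}]'
python3 - <<'E'
from h import *
im=capture("wrist");o=get_obs();print(o["tool_pos"],R.from_rotvec(o["ee_rot"]).as_matrix().round(3).tolist(),o["contact_force"],o["wrist_torque"])
E
```

```text
t: 5.45
tool_pos: [0.4665, 0.0445, 0.0143]
ee_rot: [-3.128, 0.079, -0.0]
contact_force: [-0.1, 0.1, -0.2]
grip_width: 0.651
finger_force: 0.0
[0.46642831 0.04457803 0.01421821] [[0.999, -0.05, 0.0], [-0.05, -0.999, 0.012], [-0.001, -0.012, -1.0]] [ 0.08098862 -0.13000339 -0.82975156] [-0.01975114  0.03997764  0.0284496 ]
```

```bash
python3 -m creep '[{"fingers":-0.3,"offset":[0,-4,0],"rot":[-0.012,0,0.01]},{"fingers":-0.3,"offset":[0,-4,0],"rot":[0,0,0]},{"fingers":-0.3,"offset":[0,0,0],"rot":[0,0,0]},{"fingers":-0.3,"offset":[0,0,0],"rot":[0,0,0]}]'
python3 - <<'E'
from h import *
o=get_obs();print(o["tool_pos"],R.from_rotvec(o["ee_rot"]).as_matrix().round(3).tolist(),o["contact_force"],o["wrist_torque"])
im=cv2.imread("pics/w2.png")
E
```

```text
t: 6.0
tool_pos: [0.4666, 0.0439, 0.0144]
ee_rot: [-3.133, 0.076, 0.0]
contact_force: [-0.3, 0.7, 0.5]
grip_width: 0.649
finger_force: 0.0
[0.4665535  0.04390508 0.0144439 ] [[0.999, -0.048, 0.0], [-0.048, -0.999, 0.007], [-0.0, -0.007, -1.0]] [-0.29575251  0.68428743  0.54776282] [-0.03781364 -0.01954619  0.0067625 ]
```

```bash
python3 - <<'E'
from h import *
o=get_obs();print(o["joints"].round(3),o["tau"].round(2))
E
python3 -m creep '[{"fingers":-0.3,"offset":[0,-10,0],"rot":[0,0,0]},{"fingers":-0.3,"offset":[0,0,0],"rot":[0,0,0]}]'
python3 - <<'E'
from h import *
o=get_obs();print(o["joints"].round(3),o["tau"].round(2))
E
```

```text
[-0.049  0.232 -0.608  0.731  0.007  3.141] [ 1.000e-02 -3.378e+01  2.115e+01  0.000e+00  2.000e-02  0.000e+00]
t: 6.25
tool_pos: [0.4668, 0.0487, 0.0145]
ee_rot: [-3.129, 0.064, -0.0]
contact_force: [0.0, -0.4, -0.0]
grip_width: 0.648
finger_force: 0.0
[-0.041  0.233 -0.607  0.731  0.011  3.141] [  0.05 -33.83  21.17   0.     0.06  -0.  ]
```

Joint 6 is at its limit, so I'll raise and turn the tool half a turn the other way, then shut the fingers.

```bash
python3 -m creep '[{"fingers":-0.3,"offset":[0,0,-45],"rot":[0,0,0]},{"fingers":-0.3,"offset":[0,0,-45],"rot":[0,0,0]},{"fingers":1,"offset":[0,0,0],"rot":[0,0,-0.1735]},{"fingers":1,"offset":[0,0,0],"rot":[0,0,-0.1735]},{"fingers":1,"offset":[0,0,0],"rot":[0,0,-0.1735]},{"fingers":1,"offset":[0,0,0],"rot":[0,0,-0.1735]},{"fingers":1,"offset":[0,0,0],"rot":[0,0,-0.1735]},{"fingers":1,"offset":[0,0,0],"rot":[0,0,-0.1735]},{"fingers":1,"offset":[0,0,0],"rot":[0,0,-0.1735]},{"fingers":1,"offset":[0,0,0],"rot":[0,0,-0.1735]},{"fingers":1,"offset":[0,0,0],"rot":[0,0,-0.1735]},{"fingers":1,"offset":[0,0,0],"rot":[0,0,-0.1735]},{"fingers":1,"offset":[0,0,0],"rot":[0,0,-0.1735]},{"fingers":1,"offset":[0,0,0],"rot":[0,0,-0.1735]},{"fingers":1,"offset":[0,0,0],"rot":[0,0,-0.1735]},{"fingers":1,"offset":[0,0,0],"rot":[0,0,-0.1735]},{"fingers":1,"offset":[0,0,0],"rot":[0,0,-0.1735]},{"fingers":1,"offset":[0,0,0],"rot":[0,0,-0.1735]},{"fingers":1,"offset":[0,0,0],"rot":[0,0,-0.1735]},{"fingers":1,"offset":[0,0,0],"rot":[0,0,-0.1735]}]'
python3 -m creep '[{"fingers":1,"offset":[0,0,0],"rot":[0,0,0]}]'
cat > look.py <<'E'
from g import *
import sys
def state():
    o=get_obs();print("t",round(o["t"],2),"tcp",o["tool_pos"].round(4),"R",R.from_rotvec(o["ee_rot"]).as_matrix().round(3).tolist(),"F",o["contact_force"].round(1),"j",o["joints"].round(2))
    return o
def wedge(cam_name,box=None,z=.0075,out=None):
    """dark blob nearest the expected wedge place -> minAreaRect on plane"""
    C=cam(cam_name);im=capture(cam_name)
    if out: cv2.imwrite(out,im)
    # rectify bench plane at height z: 0.25 mm/px, x .42...58, y 0..12
    g=np.array([[x,y] for x,y in[(.42,.0),(.42,.12),(.58,.12),(.58,.0)]])
    src=np.float32([w2px(C,[*p,z]) for p in g]);dst=np.float32([[(.12-p[1])*4000,(.58-p[0])*4000] for p in g])
    rc=cv2.warpPerspective(im,cv2.getPerspectiveTransform(src,dst),(480,640));return rc
E
python3 - <<'E'
from look import *
state();cv2.imwrite("pics/r3.png",wedge("wrist",out="pics/w3.png"))
E
```

```text
t: 8.75
tool_pos: [0.4667, 0.0474, 0.1045]
ee_rot: [-0.085, -3.14, -0.018]
contact_force: [-0.4, 0.3, 0.3]
grip_width: 0.001
finger_force: 0.0
t: 8.88
tool_pos: [0.4667, 0.0474, 0.1045]
ee_rot: [-0.097, -3.14, -0.018]
contact_force: [0.5, -0.4, 0.3]
grip_width: 0.005
finger_force: 0.0
t 8.88 tcp [0.4667 0.0474 0.1045] R [[-0.998, 0.062, 0.0], [0.062, 0.998, 0.011], [0.001, 0.011, -1.0]] F [ 0.5 -0.4  0.3] j [-0.04  0.11 -0.52  0.94  0.01  0.02]
```

View pics/w3.png

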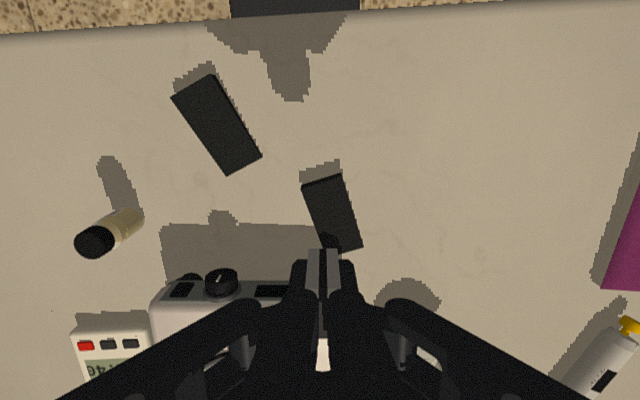

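Now with the half turn, the wedge heel's upper edge is at (303,187)-(341,174) and a thin corner at (362,248). The decoy is at upper left. I'll recompute positions.

```bash
python3 - <<'E'
from h import *
C=cam("wrist")
a=px2w(C,303,187,.013);b=px2w(C,341,174,.013);t=px2w(C,362,248,.002)
print(a,b,t,np.linalg.norm(a-b)); d=(a-b)[:2];y=np.arctan2(d[1],d[0])
print("yaw",y-np.pi/2,y+np.pi/2)
E
```

```text
[0.45104485 0.03422703 0.013     ] [0.44317513 0.06238837 0.013     ] [0.5081882  0.07719597 0.002     ] 0.029240273307294725
yaw -2.869093171942036 0.27249948164775684
```

```bash
python3 -m creep '[{"fingers":1,"offset":[-9,20,0],"rot":[0.011,0,0]},{"fingers":1,"offset":[-9,20,0],"rot":[0,0,0]},{"fingers":1,"offset":[-8.4,20,0],"rot":[0,0,0]},{"fingers":1,"offset":[0,0,30],"rot":[0,0,0]},{"fingers":1,"offset":[0,0,30],"rot":[0,0,0]},{"fingers":1,"offset":[0,0,25],"rot":[0,0,0]},{"fingers":1,"offset":[0,0,10],"rot":[0,0,0]},{"fingers":1,"offset":[0,0,0],"rot":[0,0,0]},{"fingers":1,"offset":[0,0,0],"rot":[0,0,0]}]'
python3 -c "
from look import *
state()"
```

```text
t: 10.05
tool_pos: [0.4978, 0.1058, 0.0108]
ee_rot: [0.095, 3.139, 0.001]
contact_force: [0.1, 0.2, 0.2]
grip_width: 0.004
finger_force: 0.0
t 10.05 tcp [0.4978 0.1058 0.0108] R [[-0.998, 0.06, 0.002], [0.06, 0.998, 0.001], [-0.001, 0.001, -1.0]] F [0.1 0.2 0.2] j [ 0.08  0.3  -0.53  0.75  0.    0.14]
```

Accurate now. I lower to about 2 mm and push sideways by 25 mm.

```bash
python3 -m creep '[{"fingers":1,"offset":[0,0,5],"rot":[0,0,0]},{"fingers":1,"offset":[0,0,3.5],"rot":[0,0,0]},{"fingers":1,"offset":[0,-5,0],"rot":[0,0,0]},{"fingers":1,"offset":[0,-5,0],"rot":[0,0,0]},{"fingers":1,"offset":[0,-3,0],"rot":[0,0,0]},{"fingers":1,"offset":[0,-3,0],"rot":[0,0,0]},{"fingers":1,"offset":[0,-3,0],"rot":[0,0,0]},{"fingers":1,"offset":[0,-3,0],"rot":[0,0,0]},{"fingers":1,"offset":[0,0,0],"rot":[0,0,0]}]'
python3 - <<'E'
from look import *
state();im=capture("wrist");cv2.imwrite("pics/w4.png",im);cv2.imwrite("pics/t4.png",capture("top"))
E
```

```text
t: 11.18
tool_pos: [0.4954, 0.0836, 0.0013]
ee_rot: [-0.094, -3.14, -0.001]
contact_force: [-0.3, -0.3, -0.6]
grip_width: 0.003
finger_force: 0.0
t 11.18 tcp [0.4954 0.0836 0.0013] R [[-0.998, 0.06, -0.0], [0.06, 0.998, 0.0], [0.0, 0.0, -1.0]] F [-0.3 -0.3 -0.6] j [ 0.04  0.3  -0.55  0.72  0.    0.1 ]
```

View pics/w4.png

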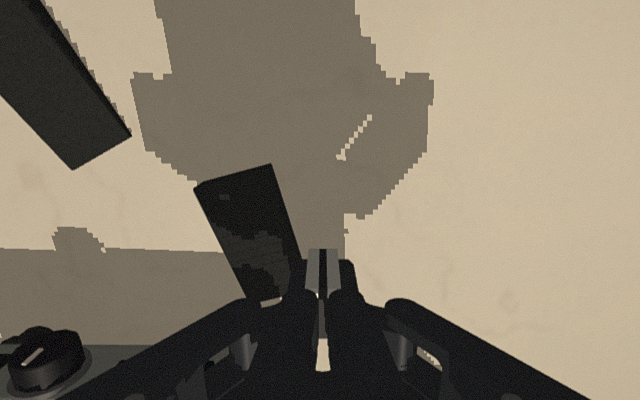

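```bash
python3 - <<'E'
from h import *
C=cam("wrist")
a=px2w(C,195,187,.013);b=px2w(C,271,165,.013);t=px2w(C,301,262,.006)
print(a,b,t,np.linalg.norm(a-b)); d=(b-a)[:2]
print("yaw",np.arctan2(d[1],d[0])-np.pi/2, "tcp px",w2px(C,get_obs()["tool_pos"]),px2w(C,306,255,.01),px2w(C,341,255,.01))
E
```

```text
[0.45008479 0.03345499 0.013     ] [0.44290225 0.06537975 0.013     ] [0.49027192 0.07318709 0.006     ] 0.03272275771986483
yaw 0.2212987300465814 tcp px [324.37279811 265.71426128] [0.48485818 0.07610457 0.01      ] [0.48579745 0.09168422 0.01      ]
```

The fingers are just short of the wedge's left side, and yaw is still 0.22. I'll push 10 mm more.

```bash
python3 -m creep '[{"fingers":1,"offset":[0,-2.5,0],"rot":[0,0,0]},{"fingers":1,"offset":[0,-2.5,0],"rot":[0,0,0]},{"fingers":1,"offset":[0,-2.5,0],"rot":[0,0,0]},{"fingers":1,"offset":[0,-2.5,0],"rot":[0,0,0]},{"fingers":1,"offset":[0,0,0],"rot":[0,0,0]}]'
python3 - <<'E'
from look import *
state();im=capture("wrist");cv2.imwrite("pics/w5.png",im)
cv2.imwrite("pics/w5c.png",im[100:400,100:450])
E
```

```text
t: 11.9
tool_pos: [0.4947, 0.0735, 0.0012]
ee_rot: [-0.095, -3.14, -0.0]
contact_force: [0.1, -1.0, -0.6]
grip_width: 0.0
finger_force: 0.0
t 11.9 tcp [0.4947 0.0735 0.0012] R [[-0.998, 0.06, -0.001], [0.06, 0.998, 0.0], [0.001, 0.0, -1.0]] F [ 0.1 -1.  -0.6] j [ 0.02  0.3  -0.55  0.72  0.    0.08]
```

View pics/w5c.png

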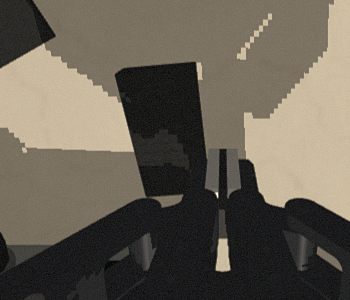

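```bash
python3 - <<'E'
from h import *
C=cam("wrist")
a=px2w(C,219,171,.013);b=px2w(C,296,163,.013);l=px2w(C,245,295,.002);r=px2w(C,306,245,.0065)
print(a,b,l,r,np.linalg.norm(a-b)); d=(b-a)[:2];y=np.arctan2(d[1],d[0])-np.pi/2
m=(a+b)/2;print("yaw",y,(np.arctan2(*(l-a)[1::-1])),"heel mid",m,"center",m[:2]+.0325*np.array([np.cos(y),np.sin(y)]))
E
```

```text
[0.44340813 0.03417707 0.013     ] [0.44203524 0.065346   0.013     ] [0.5080472  0.03371603 0.002     ] [0.48094063 0.06609932 0.0065    ] 0.031199150010345306
yaw 0.044018269849877 -0.0071323968767307375 heel mid [0.44272168 0.04976153 0.013     ] center [0.4751902  0.05119166]
```

Wedge yaw is now about 0.02 and its centre is (0.475, 0.051), within 2 mm of the foot line. Next I go behind the heel.

```bash
python3 -m creep '[{"fingers":1,"offset":[0,3,0],"rot":[0,0,0]},{"fingers":1,"offset":[0,0,-20],"rot":[0,0,0]},{"fingers":1,"offset":[0,0,-20],"rot":[0,0,0]},{"fingers":1,"offset":[23,-9.3,0],"rot":[0,0,0]},{"fingers":1,"offset":[23,-9.3,0],"rot":[0,0,0]},{"fingers":1,"offset":[23.3,-9.3,0],"rot":[0,0,0]},{"fingers":1,"offset":[0,0,0],"rot":[0,0,0]},{"fingers":1,"offset":[0,0,17],"rot":[0,0,0]},{"fingers":1,"offset":[0,0,17],"rot":[0,0,0]},{"fingers":1,"offset":[0,0,4],"rot":[0,0,0]},{"fingers":1,"offset":[0,0,0],"rot":[0,0,0]}]'
python3 - <<'E'
from look import *
state();im=capture("top");cv2.imwrite("pics/t6.png",im)
cv2.imwrite("pics/t6c.png",cv2.resize(im[140:290,210:360],(600,600),interpolation=cv2.INTER_CUBIC))
E
```

```text
t: 13.32
tool_pos: [0.4249, 0.0533, 0.0033]
ee_rot: [-0.094, -3.14, -0.001]
contact_force: [0.8, -0.2, 0.5]
grip_width: -0.002
finger_force: 0.0
t 13.32 tcp [0.4249 0.0533 0.0033] R [[-0.998, 0.06, -0.0], [0.06, 0.998, 0.0], [0.0, 0.0, -1.0]] F [ 0.8 -0.2  0.5] j [-0.03  0.19 -0.7   0.68  0.    0.03]
```

```bash
python3 -m creep '[{"fingers":1,"offset":[-3,0,0],"rot":[0,0,0]},{"fingers":1,"offset":[-3,0,0],"rot":[0,0,0]},{"fingers":1,"offset":[-3,0,0],"rot":[0,0,0]},{"fingers":1,"offset":[-3,0,0],"rot":[0,0,0]},{"fingers":1,"offset":[-3,0,0],"rot":[0,0,0]},{"fingers":1,"offset":[-3,0,0],"rot":[0,0,0]},{"fingers":1,"offset":[-3,0,0],"rot":[0,0,0]},{"fingers":1,"offset":[-3,0,0],"rot":[0,0,0]},{"fingers":1,"offset":[-3,0,0],"rot":[0,0,0]},{"fingers":1,"offset":[-3,0,0],"rot":[0,0,0]},{"fingers":1,"offset":[-3,0,0],"rot":[0,0,0]},{"fingers":1,"offset":[0,0,0],"rot":[0,0,0]}]'
python3 - <<'E'
from look import *
state();im=capture("wrist");cv2.imwrite("pics/w7.png",im)
a=cv2.resize(im[80:380,120:520],(533,400))
cv2.imwrite("pics/c7.png",np.hstack([a,cv2.resize(capture("top")[190:240,235:268],(264,400),interpolation=cv2.INTER_CUBIC)]))
E
```

```text
t: 14.88
tool_pos: [0.4575, 0.0511, 0.0033]
ee_rot: [0.094, 3.14, 0.001]
contact_force: [0.3, 0.6, 0.2]
grip_width: -0.001
finger_force: 0.0
t 14.88 tcp [0.4575 0.0511 0.0033] R [[-0.998, 0.06, 0.0], [0.06, 0.998, 0.0], [-0.0, 0.0, -1.0]] F [0.3 0.6 0.2] j [-0.03  0.24 -0.63  0.7   0.    0.03]
```

View pics/c7.png

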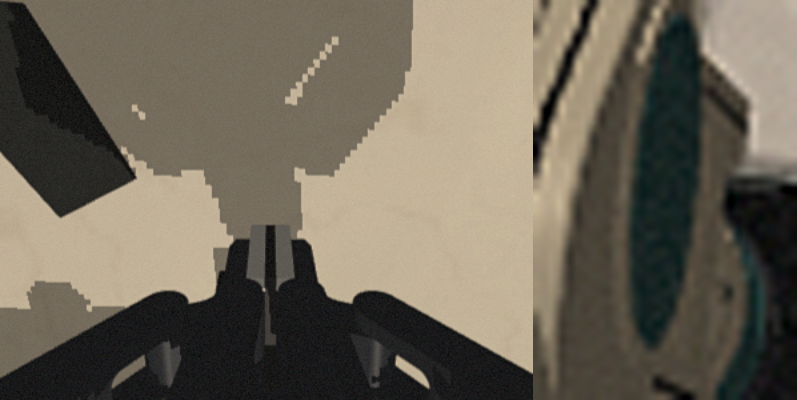

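The wedge is ahead of the fingers and hidden from view. From here I push by force.

```bash
python3 -m creep '[{"fingers":1,"offset":[-2,0,0],"rot":[0,0,0]},{"fingers":1,"offset":[-2,0,0],"rot":[0,0,0]},{"fingers":1,"offset":[-2,0,0],"rot":[0,0,0]},{"fingers":1,"offset":[0,0,0],"rot":[0,0,0]}]'
python3 -m creep '[{"fingers":1,"offset":[-1.5,0,0],"rot":[0,0,0]},{"fingers":1,"offset":[-1.5,0,0],"rot":[0,0,0]}]'
```

```text
t: 15.48
tool_pos: [0.4634, 0.0507, 0.0033]
ee_rot: [-0.094, -3.14, -0.001]
contact_force: [-0.4, 0.2, -0.3]
grip_width: 0.003
finger_force: 0.0
t: 15.72
tool_pos: [0.4659, 0.0506, 0.0032]
ee_rot: [-0.094, -3.139, -0.001]
contact_force: [-0.2, 0.2, -0.1]
grip_width: -0.003
finger_force: 0.2
```

```bash
python3 -m creep '[{"fingers":1,"offset":[-1.5,0,0],"rot":[0,0,0]},{"fingers":1,"offset":[-1.5,0,0],"rot":[0,0,0]}]'
```

```text
t: 15.98
tool_pos: [0.4692, 0.0504, 0.0032]
ee_rot: [-0.094, -3.14, -0.001]
contact_force: [0.7, -0.1, -0.1]
grip_width: 0.003
finger_force: 0.1
```

```bash
python3 -m creep '[{"fingers":1,"offset":[-1.5,0,0],"rot":[0,0,0]},{"fingers":1,"offset":[-1.5,0,0],"rot":[0,0,0]}]'
```

```text
t: 16.23
tool_pos: [0.4721, 0.0502, 0.0033]
ee_rot: [-0.094, -3.14, -0.001]
contact_force: [-0.7, 0.1, -0.3]
grip_width: -0.0
finger_force: 0.2
```

```bash
python3 -m creep '[{"fingers":1,"offset":[-1.5,0,0],"rot":[0,0,0]},{"fingers":1,"offset":[-1.5,0,0],"rot":[0,0,0]}]'
```

```text
t: 16.48
tool_pos: [0.4751, 0.05, 0.0032]
ee_rot: [-0.094, -3.14, -0.001]
contact_force: [-0.6, 0.4, 0.4]
grip_width: 0.001
finger_force: 0.1
```

```bash
python3 -m creep '[{"fingers":1,"offset":[-1.5,0,0],"rot":[0,0,0]},{"fingers":1,"offset":[-1.5,0,0],"rot":[0,0,0]}]'
```

```text
t: 16.73
tool_pos: [0.4782, 0.0499, 0.0033]
ee_rot: [-0.094, -3.14, -0.001]
contact_force: [-0.5, 0.0, 1.6]
grip_width: 0.003
finger_force: 0.1
```

```bash
python3 -m creep '[{"fingers":1,"offset":[-1,0,0],"rot":[0,0,0]},{"fingers":1,"offset":[-1,0,0],"rot":[0,0,0]}]'
```

```text
t: 16.98
tool_pos: [0.48, 0.0497, 0.0032]
ee_rot: [-0.094, -3.139, -0.001]
contact_force: [-1.1, -0.3, 1.4]
grip_width: -0.0
finger_force: 0.3
```

```bash
python3 -m creep '[{"fingers":1,"offset":[-1,0,0],"rot":[0,0,0]},{"fingers":1,"offset":[-1,0,0],"rot":[0,0,0]}]'
```

```text
t: 17.23
tool_pos: [0.4821, 0.0496, 0.0032]
ee_rot: [-0.094, -3.14, -0.001]
contact_force: [-0.2, -0.2, -0.1]
grip_width: 0.0
finger_force: 0.1
```

```bash
python3 -m creep '[{"fingers":1,"offset":[-1,0,0],"rot":[0,0,0]},{"fingers":1,"offset":[-1,0,0],"rot":[0,0,0]}]'
```

```text
t: 17.48
tool_pos: [0.4841, 0.0495, 0.0033]
ee_rot: [-0.094, -3.14, -0.001]
contact_force: [-0.6, -0.2, -0.1]
grip_width: 0.006
finger_force: 0.1
```

```bash
python3 -m creep '[{"fingers":1,"offset":[-1,0,0],"rot":[0,0,0]},{"fingers":1,"offset":[-1,0,0],"rot":[0,0,0]}]'
```

```text
t: 17.73
tool_pos: [0.486, 0.0494, 0.0032]
ee_rot: [-0.094, -3.14, -0.001]
contact_force: [-0.5, 0.6, 0.1]
grip_width: 0.002
finger_force: 0.2
```

```bash
python3 -m creep '[{"fingers":1,"offset":[-1,0,0],"rot":[0,0,0]},{"fingers":1,"offset":[-1,0,0],"rot":[0,0,0]}]'
```

```text
t: 17.98
tool_pos: [0.4875, 0.0493, 0.0032]
ee_rot: [-0.094, -3.139, -0.001]
contact_force: [-2.1, 1.4, 1.4]
grip_width: -0.003
finger_force: 1.0
```

```bash
python3 -m creep '[{"fingers":1,"offset":[-1,0,0],"rot":[0,0,0]},{"fingers":1,"offset":[-1,0,0],"rot":[0,0,0]}]'
```

```text
t: 18.23
tool_pos: [0.4882, 0.0493, 0.0029]
ee_rot: [-0.094, -3.136, -0.001]
contact_force: [-5.5, 0.7, 4.3]
grip_width: -0.001
finger_force: 2.8
```

```bash
python3 -m creep '[{"fingers":1,"offset":[-0.7,0,0],"rot":[0,0,0]},{"fingers":1,"offset":[0,0,0],"rot":[0,0,0]},{"fingers":1,"offset":[0,0,0],"rot":[0,0,0]}]'
```

```text
t: 18.6
tool_pos: [0.4883, 0.0492, 0.0028]
ee_rot: [-0.094, -3.135, -0.001]
contact_force: [-6.4, 0.3, 5.2]
grip_width: -0.001
finger_force: 3.0
```

Snug at 6 N with no further advance. Back off, rise, and go above the corner.

```bash
python3 -m creep '[{"fingers":1,"offset":[3,0,0],"rot":[0,0,0]},{"fingers":1,"offset":[5,0,0],"rot":[0,0,0]},{"fingers":1,"offset":[5,0,0],"rot":[0,0,0]},{"fingers":1,"offset":[0,0,0],"rot":[0,0,0]},{"fingers":1,"offset":[0,0,-25],"rot":[0,0,0]},{"fingers":1,"offset":[0,0,-25],"rot":[0,0,0]},{"fingers":1,"offset":[0,0,-25],"rot":[0,0,0]},{"fingers":1,"offset":[0,0,0],"rot":[0,0,0]}]'
python3 - <<'E'
from look import *
o=state();im=capture("wrist");cv2.imwrite("pics/w8.png",im);C=cam("wrist")
# dark pixel extent where the heel should be
for h in (0,.013):
  for y in (.033,.049,.066): print(h,y,w2px(C,[.4995,y,h]).round(0))
d=(im.max(2)<50);print([(v,np.flatnonzero(d[v,230:420]).min()+230 if d[v,230:420].any() else None,np.flatnonzero(d[v,230:420]).max()+230 if d[v,230:420].any() else None) for v in range(150,300,8)])
M=np.array([[-.998,.06],[.06,.998]]);print("to corner (tool mm)",M@(np.array([.5405,.0485])-o["tool_pos"][:2])*1e3)
E
```

```text
t: 19.6
tool_pos: [0.4803, 0.0498, 0.0803]
ee_rot: [0.094, 3.135, 0.001]
contact_force: [-0.2, -0.1, -0.0]
grip_width: -0.001
finger_force: 0.0
t 19.6 tcp [0.4803 0.0498 0.0803] R [[-0.998, 0.06, 0.005], [0.06, 0.998, 0.0], [-0.005, 0.001, -1.0]] F [-0.2 -0.1 -0. ] j [-0.03  0.16 -0.52  0.88  0.    0.03]
0 0.033 [302. 239.]
0 0.049 [324. 238.]
0 0.066 [348. 237.]
0.013 0.033 [301. 247.]
0.013 0.049 [324. 246.]
0.013 0.066 [349. 244.]
[(150, np.int64(230), np.int64(234)), (158, None, None), (166, None, None), (174, None, None), (182, None, None), (190, None, None), (198, None, None), (206, None, None), (214, None, None), (222, None, None), (230, None, None), (238, np.int64(296), np.int64(339)), (246, np.int64(295), np.int64(340)), (254, np.int64(296), np.int64(339)), (262, np.int64(295), np.int64(350)), (270, np.int64(291), np.int64(353)), (278, np.int64(290), np.int64(355)), (286, np.int64(245), np.int64(356)), (294, np.int64(242), np.int64(360))]
to corner (tool mm) [-60.19474715   2.35039293]
```

The heel is seen square-on in the pixel data (columns 296–340, row 238), where it should be. Now over the corner.

```bash
python3 -m creep '[{"fingers":1,"offset":[-20,1,0],"rot":[0,0,0]},{"fingers":1,"offset":[-20,1,0],"rot":[0,0,0]},{"fingers":1,"offset":[-20,0.4,0],"rot":[0,0,0]},{"fingers":1,"offset":[0,0,10],"rot":[0,0,0]},{"fingers":1,"offset":[0,0,10],"rot":[0,0,0]},{"fingers":1,"offset":[0,0,0],"rot":[0,0,0]},{"fingers":1,"offset":[0,0,0],"rot":[0,0,0]}]'
python3 -m creep '[{"fingers":1,"offset":[0,0,2],"rot":[0,0,0]},{"fingers":1,"offset":[0,0,2],"rot":[0,0,0]},{"fingers":1,"offset":[0,0,2],"rot":[0,0,0]},{"fingers":1,"offset":[0,0,0],"rot":[0,0,0]}]'
```

```text
t: 20.52
tool_pos: [0.5368, 0.0487, 0.0578]
ee_rot: [-0.094, -3.139, -0.001]
contact_force: [-0.3, -0.2, -0.1]
grip_width: 0.001
finger_force: 0.0
t: 21.02
tool_pos: [0.5378, 0.0487, 0.0522]
ee_rot: [-0.094, -3.14, -0.001]
contact_force: [-0.4, 0.0, 1.0]
grip_width: 0.003
finger_force: 0.0
```

```bash
python3 -m creep '[{"fingers":1,"offset":[0,0,1.5],"rot":[0,0,0]},{"fingers":1,"offset":[0,0,0],"rot":[0,0,0]},{"fingers":1,"offset":[0,0,0],"rot":[0,0,0]}]'
```

```text
t: 21.4
tool_pos: [0.5378, 0.0487, 0.0519]
ee_rot: [-0.094, -3.14, -0.001]
contact_force: [-2.6, 0.1, 8.0]
grip_width: -0.002
finger_force: 4.0
```

```bash
python3 -m creep '[{"fingers":1,"offset":[0,0,1],"rot":[0,0,0]},{"fingers":1,"offset":[0,0,0],"rot":[0,0,0]},{"fingers":1,"offset":[0,0,0],"rot":[0,0,0]}]'
```

```text
t: 21.78
tool_pos: [0.5378, 0.0488, 0.0517]
ee_rot: [-0.094, -3.14, -0.001]
contact_force: [-6.0, -0.3, 13.4]
grip_width: -0.001
finger_force: 6.9
```

The corner holds 13 N with only 0.5 mm of give. I'll let it settle, then hand in.

```bash
python3 -m creep '[{"fingers":1,"offset":[0,0,0],"rot":[0,0,0]},{"fingers":1,"offset":[0,0,0],"rot":[0,0,0]},{"fingers":1,"offset":[0,0,0],"rot":[0,0,0]},{"fingers":1,"offset":[0,0,0],"rot":[0,0,0]}]' && python3 - <<'E'
from cell import *
o=get_obs();f=o["contact_force"];print(o["tool_pos"],f)
if 6<f[2]<25 and o["tool_pos"][2]>.0505: print(job_done())
E
```

```text
t: 22.28
tool_pos: [0.5378, 0.0487, 0.0518]
ee_rot: [-0.094, -3.14, -0.001]
contact_force: [-5.7, 0.7, 13.5]
grip_width: -0.002
finger_force: 6.9
[0.53781998 0.04874935 0.05175538] [-5.70639299  0.68772993 13.48211793]
the job is handed in; nothing more can be done
None
```

I pushed the wedge snug under the front left foot (about 6 N) and handed the job in while still pressing the corner with about 13 N; it gave only about 0.5 mm, but no verdict came back.

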